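Tap the work down onto its parallels

TASK

The aluminium block nipped in the drill-press vise has ridden up off its two parallels: tap or press it down with the brass drift, firmly but without a hard blow, until it sits level on both and holds them tight by itself, then stand the drift back upright on the bench. Then try them with closed fingertips, lengthwise on the end: first the parallel at the moving jaw, then the one at the fixed jaw; each must stand a push of 5 N without sliding, or the block wants tapping again. Leave the parallels where they are, keep the gripper itself off the block, and do not disturb anything else.

Things in the scene. Friction and masses are not known exactly. Their poses are not given: they have to be found in the camera images.
- vise: Grey drill-press vise screwed to a plywood board (186 x 168 mm, its top 4 to 13 mm above the bench). Origin on the board's top under the middle of the jaw opening; z up, x from the moving jaw (screw end, nearer the robot) to the fixed jaw, y along the jaws. Jaws: 50 mm either way in y, tops 66 mm above the origin; lugs 17 mm high reach 68 mm in y. Along x it spans -145 (screw bar) to +74 mm.
- work: The work: aluminium block 50 (x, between the jaws) x 90 (y) x 32 mm high, 0.4 kg. Origin mid underside, axes as the vise. Begins 3 to 6 mm too high at its origin, rocked 0.03 rad, +y end higher. Seated, its underside is 48 mm and its top 80 mm above the vise's origin.
- parallel_near: Steel parallel at the moving jaw: bar 8 mm (x) by 150 mm (y) by 18 mm high standing on the vise bed under the block's edge, -20 mm from the vise's middle in vise x, its ends sticking out about 25 mm beyond the jaws. Origin in the middle of its underside, axes along the vise's. Free, it slides lengthwise under about 1 N, half pinched under 2 to 4 N, well pinched it stands 5 N on its end.
- parallel_far: Steel parallel at the fixed jaw: bar 8 mm (x) by 150 mm (y) by 18 mm high standing on the vise bed under the block's edge, 20 mm from the vise's middle in vise x, its ends sticking out about 25 mm beyond the jaws. Origin in the middle of its underside, axes along the vise's. Free, it slides lengthwise under about 1 N, half pinched under 2 to 4 N, well pinched it stands 5 N on its end.
- drift: Brass drift: plain round bar, 28 mm diameter, 112 mm high, 0.45 kg, standing upright on the bench, beside the vise board. Origin in the middle of its underside, z along the bar.
- oiler: Bystander: white plastic oil bottle, 42 mm diameter, 115 mm high, upright. Origin on its underside.
- paste_can: Bystander: short round can, 64 mm diameter, 55 mm high, upright. Origin on its underside.
- spare_block: Bystander: second aluminium block 50 x 90 x 32 mm, lying on the bench beyond the vise; not part of the job. Origin on its underside.
- spare_parallel: Bystander: spare steel parallel 150 x 8 x 26 mm on the bench beyond the vise; not part of the job. Origin on its underside.
- spanner: Bystander: open-ended spanner lying on the bench. Origin on its underside.
- screwdriver: Bystander: screwdriver with black handle lying on the bench. Origin on its underside.
- carton: Bystander: blue stock carton 70 x 110 x 50 mm. Origin on its underside.
- vise_bed (a point): The middle of the vise's flat bed between the jaws, 30 mm above the vise's origin, on which the parallels stand; axes as the vise. The jaw faces are 25 mm either side in x, already nipped lightly on the block and to be left so.
- work_top (a point): Middle of the block's top face, where it can be tapped; 32 mm above its origin. Jaw friction lets it slide only under a push of 9 to 15 N, until it goes solid on the parallels; 25 to 30 N there leaves it pinched. If one parallel is still loose, tap over that side (8 to 10 mm off the middle). Over 45 N is a hard blow.
Not all that is in view belongs to the job. What is meant by the drift is not green, and is the smaller of those in its own colour.

How it is judged:
On the way, in this order (a step that is already met when the one before it is completed fails the run):
1. the block is down on both parallels, level, and stays there with the drift off it (z of work in the frame of vise below 0.049 m and angle between work's own z axis and vertical below 0.012 rad and contact force between work and parallel_near above 3 N and contact force between work and parallel_far above 3 N and contact force between drift and work below 0.3 N), for 0.2 s.
2. with the drift standing on the bench, the fingertips push on the parallel at the moving jaw and it stands it without sliding (all of step 1 and contact force between the fingers and parallel_near above 4 N and linear speed of parallel_near below 0.01 m/s and height (world z) of drift below 0.004 m and angle between drift's own z axis and vertical below 0.1 rad), for 0.05 s.
3. then they push on the parallel at the fixed jaw and it stands it without sliding (all of step 1 and contact force between the fingers and parallel_far above 4 N and linear speed of parallel_far below 0.01 m/s and height (world z) of drift below 0.004 m and angle between drift's own z axis and vertical below 0.1 rad), for 0.05 s.
At the end, for the whole second after the job is handed in: The block sits on both parallels (underside no more than 49 mm above the vise's origin, tilt under 0.012 rad) and presses on each with over 3 N by itself; the drift stands upright on the bench, released, clear of the vise; each parallel is within 15 mm of where it began (z of work in the frame of vise below 0.049 m and angle between work's own z axis and vertical below 0.012 rad and contact force between work and parallel_near above 3 N and contact force between work and parallel_far above 3 N and height (world z) of drift below 0.004 m and angle between drift's own z axis and vertical below 0.1 rad and linear speed of drift below 0.02 m/s and contact force between drift and vise below 0.1 N and distance of each of parallel_near, parallel_far from where it was at the start of the episode below 0.015 m); the robot touches nothing.
It fails at once if the block is struck or pressed with more than 45 N (contact force between drift and work above 45 N).
It fails at once if the gripper itself pushes on the block (over 4 N) (contact force between any of the fingers, the arm and work above 4 N).
It fails at once if a bystander is moved more than 20 mm (distance of any of oiler, paste_can, spare_block, spare_parallel, spanner, screwdriver, carton from where it was at the start of the episode above 0.02 m).
It also fails if it takes over 72 s, if anything falls off the work surface, if the arm or the gripper's body presses on something with over 40 N, if the wrist force passes 120 N, or if a joint passes its speed limit or range.

ROBOT

A 6-joint arm with a two-finger parallel gripper is mounted at the origin on the work surface. World frame = base frame: x ahead of the robot, y to its left, z up, the work surface at z = 0. Lengths are in m, angles in rad, forces in N, time in s.
With the tool pointing down it reaches from about 0.3 to 0.85 m from the base axis. Payload 4.2 kg.
Tool frame: the origin (TCP) lies at the very end of the fingers, on their centre line; the grasp point (between the pads) lies 19 mm behind it; z points along the fingers, x is the direction in which the jaws open and shut, and the axes are right-handed (so a half turn about z gives the same grasp; the last joint's range is limited). The gripper opens to 91 mm and grips with 3 to 60 N. Pads are 32 mm wide; open, the fingers measure 118 mm over their backs; the gripper's body (76 mm by 178 mm) begins 60 mm behind the grasp point.
Start: joints at [-1.228, 0.32, 1.565, -0, 1.257, -0.02], TCP at [0.204, -0.538, 0.19] pointing down, gripper open.
Joint ranges: [-3.11, 3.11], [-0.84, 2.01], [0.21, 2.61], [-1.34, 4.49], [0.05, 2.63], [-2.56, 2.56]. Speed limits (rad/s): [2.57, 2.57, 3.14, 3.14, 3.14, 3.14].

INTERFACE

Orientations are given as a unit quaternion [x, y, z, w].
In Python, from plant import r, eyes, hand_in gives the robot as it stands.
- The arm moves only by the shell command python3 -m handwheel 'ROWS' [FORCE]. ROWS is a JSON object of lists of equal length, an entry for each row: "rotation": the turn, a rotation vector about the tool's x, y, z in rad, a list of three; "slide": the shift along the tool's x, y, z in m, a list of three; "grip": the finger opening in m, from 0 to 0.0912. In form: {"rotation": [[wx, wy, wz], ...], "slide": [[tx, ty, tz], ...], "grip": [grip, ...]}. A call has 1 to 8 rows; each row shifts and turns the commanded pose from where the row before left it, along the tool's axes as they then stand; what a row does not reach is not made up. A row lasts 1/8 s, in which the tool goes at most 62.5 mm and 10.7 degrees, less where a joint would pass 70% of its speed; a pose out of reach is approached as far as the arm can. A call is refused whole if a number of a shift passes 0.0625 or a number of a turn 0.188, either way. A call with a gripper value outside its range is refused whole. The fingers move at their own pace and stop on an object; FORCE is the grip in N (left out, the last holds). Time passes only in rows, so rows that do not move let the fingers close. It gives the time, the measured TCP pose, the force and the opening at its end, in the units of the state.
- r.get_obs(): the state, without advancing time (a new reading comes with each control period).
- eyes.read_camera(name): name is "side" or "top" or "wrist"; returns a dict with "pixels" (420x560x3 uint8, blue, green, red), "z_map" (420x560 float32, m along the optical axis (not along the pixel's ray), 0 where there is no reading), "intrinsics" (3x3 intrinsics, pixels), "camera_from_world" (4x4, takes a point from world to camera coordinates). Camera axes: x right, y down, z forward; pixel columns grow to the right and rows downward; lengths in m; the calibration is good to about 2 mm. A picture is of the moment at which its call begins.
- hand_in(): hands the job in, once; it reports no verdict.
The state is a dict: "time": time; "joint_positions": joint angles; "joint_velocities": joint speeds; "effort": joint torques, N m; "ee_pos": TCP position; "tcp_rot": TCP orientation; "wrist_force": force on the tool from outside, world axes, zero at the start; "ft_torque": the same for the moment, N m; "finger_gap": opening from 0.0 (shut) to 1.0 (fully open).
Only numpy, scipy, OpenCV 4.12 (cv2) and the standard library are available. Lean on these libraries where they do the work, as an engineer would, in place of code of your own. Each camera call takes 0.05 s, during which the arm holds its last target. There are 200 camera calls.

## Working session

There is one attempt and no reset: what is moved stays moved. The work goes in short steps, Python scripts to look and compute and a shell command to move; the robot and the scene stay as the last step left them, time stands still between calls to the robot, and variables do not carry over. Pictures are saved under pics/ and viewed, about 8 in all and at most 12, crops included, and the job is handed in when it is done.

```bash
mkdir -p pics; ls; cat > h.py <<'E'
import numpy as np, cv2
from plant import r, eyes, hand_in
def cam(n):
    d=eyes.read_camera(n); np.savez('/tmp/%s.npz'%n,**{k:np.array(v) for k,v in d.items()}); return d
def ld(n): return np.load('/tmp/%s.npz'%n)
def cloud(d):
    z=d['z_map'];K=d['intrinsics'];T=np.linalg.inv(d['camera_from_world'])
    v,u=np.mgrid[:z.shape[0],:z.shape[1]]
    p=np.stack([(u-K[0,2])*z/K[0,0],(v-K[1,2])*z/K[1,1],z],-1)
    w=p@T[:3,:3].T+T[:3,3]; w[z==0]=np.nan; return w
E
python3 - <<'E'
from h import *
a=cam('top');b=cam('side')
cv2.imwrite('pics/top.png',cv2.resize(a['pixels'],(800,600)));cv2.imwrite('pics/side.png',cv2.resize(b['pixels'],(800,600)))
o=r.get_obs();print(o['time'],o['ee_pos'],o['tcp_rot'],o['wrist_force'])
E
```

```text
pics
0.1 [ 0.20389952 -0.53711488  0.18939139] [ 8.23067644e-01 -5.67942771e-01 -6.61296887e-04 -4.73016140e-04] [ 0.34612443  1.26874004 -0.19705089]
```

View pics/top.png

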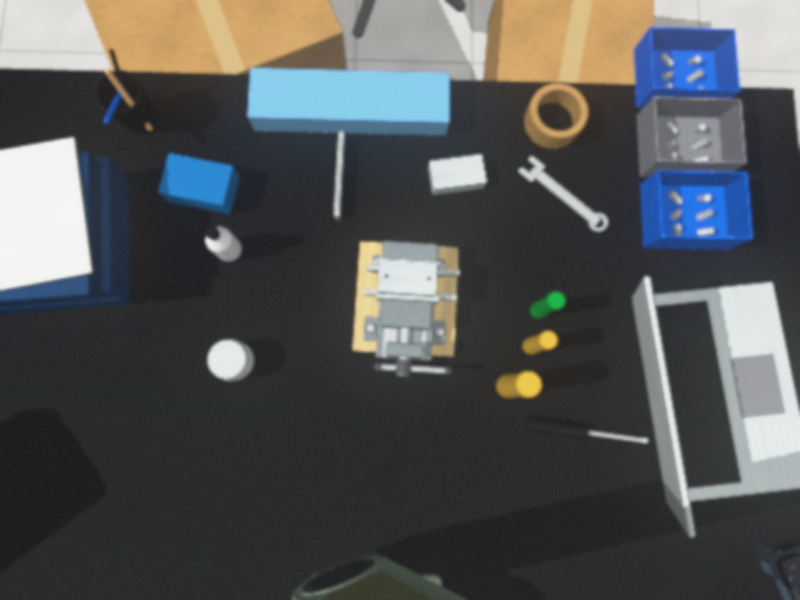

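View pics/side.png

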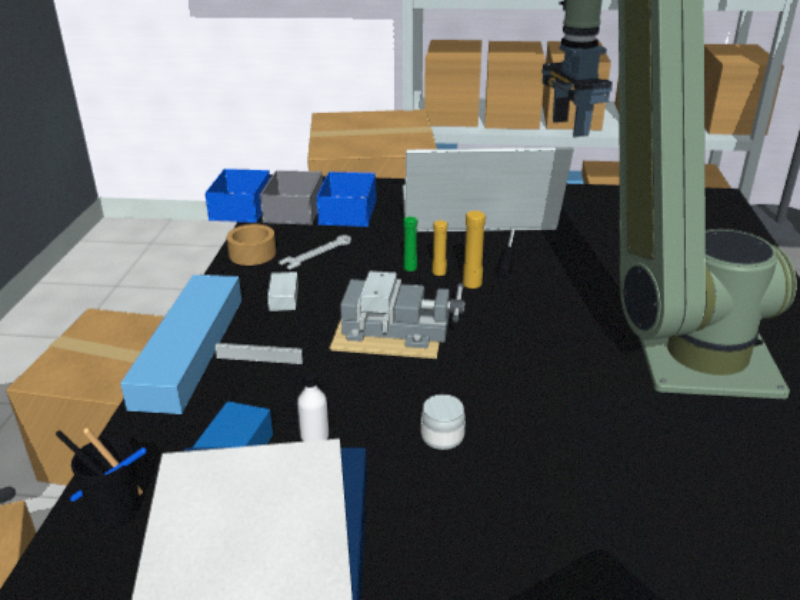

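Bars: green at top (548,303), small yellow (540,342), large yellow (520,385). The drift is the small yellow one: it isn't green, and it's the smaller of the two yellow. Next I'll measure it and the vise and check both in crops.

```bash
python3 - <<'E'
from h import *
d=ld('top');w=cloud(d);im=d['pixels']
hsv=cv2.cvtColor(im,cv2.COLOR_BGR2HSV)
s=0.7
def at(u,v): return np.round(w[int(v*s),int(u*s)],4)
for n,u,v in [('bench',480,480),('drift',548,340),('big',530,383),('green',556,300),('work',408,280),('board',365,345),('movj',405,312),('fixj',410,250)]: print(n,at(u,v))
m=((hsv[...,0]>15)&(hsv[...,0]<32)&(hsv[...,1]>150)).astype(np.uint8)
n,l,st,c=cv2.connectedComponentsWithStats(m)
for i in range(1,n):
    if st[i,4]<40: continue
    p=w[l==i]; p=p[np.isfinite(p[:,2])]
    if len(p)==0: continue
    zt=np.percentile(p[:,2],95); t=p[p[:,2]>zt-0.006]
    print(i,st[i],'ztop',zt,'top mean',t.mean(0),'ext',np.ptp(t,axis=0),len(t))
# block top: points z between .08..0.12 around
work=at(408,280)
q=w.reshape(-1,3); k=(np.abs(q[:,0]-work[0])<.07)&(np.abs(q[:,1]-work[1])<.07)&(q[:,2]>work[2]-.006)
t=q[k]; print('top pts',len(t),t.mean(0),np.ptp(t,axis=0)); 
print(cv2.minAreaRect((t[:,:2]*1000).astype(np.float32)))
A=np.c_[t[:,:2]-t[:,:2].mean(0),np.ones(len(t))];print('plane',np.linalg.lstsq(A,t[:,2],rcond=None)[0])
# board
k=(np.abs(q[:,0]-work[0])<.2)&(np.abs(q[:,1]-work[1])<.15)&(q[:,2]>.003)&(q[:,2]<.018)
t=q[k];print('board',len(t),np.median(t[:,2]),cv2.minAreaRect((t[:,:2]*1000).astype(np.float32)))
c1=cv2.resize(im[155:275,235:405],(800,565),interpolation=cv2.INTER_CUBIC);cv2.imwrite('pics/c1.png',c1)
E
```

```text
bench [ 0.2481 -0.1677 -0.0034]
drift [ 0.4697 -0.2527  0.1116]
big [ 0.402  -0.2159  0.1511]
green [ 0.5284 -0.2666  0.1142]
work [ 0.5593 -0.0412  0.0919]
board [0.4654 0.0256 0.008 ]
movj [ 0.5133 -0.0382  0.068 ]
fixj [ 0.6122 -0.0459  0.0723]
1 [366 231  25  17 274] ztop 0.11364191784726466 top mean [ 0.46796631 -0.25249096  0.11164996] ext [0.02626395 0.02677922 0.00758962] 129
2 [347 259  33  20 482] ztop 0.1540722669130915 top mean [ 0.40050844 -0.21189309  0.15186929] ext [0.03639569 0.03686604 0.00805161] 268
top pts 906 [ 0.56347849 -0.03996839  0.09242115] [0.05339751 0.09113221 0.0124586 ]
((564.13525390625, -40.186763763427734), (89.99817657470703, 50.57579040527344), 87.70284271240234)
plane [0.01053661 0.02459089 0.09242115]
board 2620 0.006370221002198195 ((559.3385620117188, -41.46112060546875), (399.2267150878906, 299.4157409667969), 0.0734281912446022)
```

View pics/c1.png

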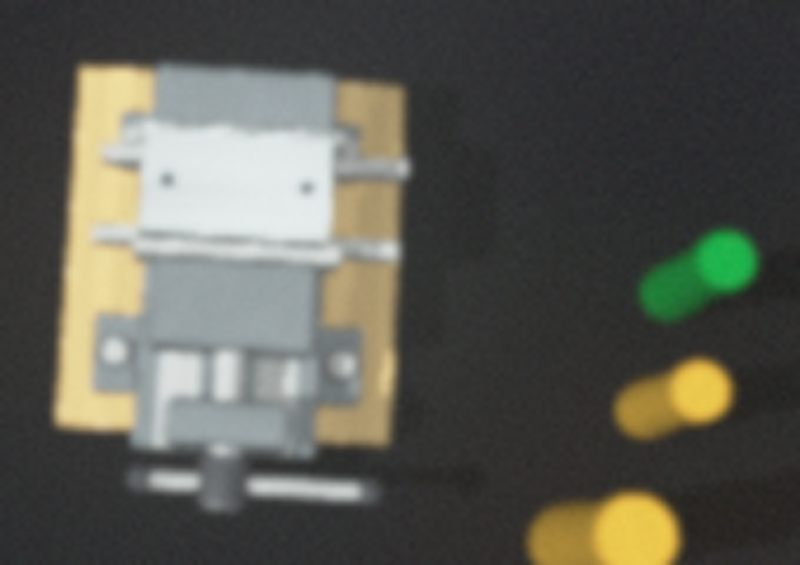

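Crop check: the small yellow bar at (700,390) has a 27 mm top at z 0.112, which matches the drift. The block top is centred at about (0.564,-0.040), with the vise yawed about -2.5°. I'll turn the tool to the vise's axes first; that also clears the big bar.

```bash
cat > go.py <<'E'
import sys; from h import *
from scipy.spatial.transform import Rotation as R
o=r.get_obs(); p=np.array(o['ee_pos']); Q=R.from_quat(o['tcp_rot'])
t=np.array([float(a) for a in sys.argv[1:4]]); d=Q.inv().apply(t-p)
print('t',round(o['time'],2),'pos',p.round(4),'F',np.round(o['wrist_force'],1),'gap',o['finger_gap'],'toolx yaw',np.degrees(np.arctan2(*Q.apply([1,0,0])[1::-1])).round(2),'z',Q.apply([0,0,1]).round(4))
print('tool delta',d.round(4),'norm',np.linalg.norm(d).round(4))
E
python3 -m handwheel '{"rotation":[[0,0,0.137],[0,0,0.137],[0,0,0.137],[0,0,0]],"slide":[[0,0,0],[0,0,0],[0,0,0],[0,0,0]],"grip":[0.0912,0.0912,0.0912,0.0912]}' 15; python3 go.py 0.468 -0.2525 0.19
```

```text
time: 0.6
ee_pos: [0.204, -0.5373, 0.1898]
tcp_rot: [-0.69, 0.723, 0.0, 0.0]
wrist_force: [-0.2, 0.3, 0.4]
finger_gap: 1.001
t 0.6 pos [ 0.204  -0.5373  0.1898] F [-0.2  0.3  0.4] gap 1.0009632429863118 toolx yaw -92.67 z [-3.e-04  8.e-04 -1.e+00]
tool delta [-2.968e-01 -2.505e-01 -1.000e-04] norm 0.3884
```

```bash
python3 -m handwheel '{"rotation":[[0,0,0],[0,0,0],[0,0,0],[0,0,0],[0,0,0],[0,0,0],[0,0,0],[0,0,0]],"slide":[[-0.0371,-0.0313,0],[-0.0371,-0.0313,0],[-0.0371,-0.0313,0],[-0.0371,-0.0313,0],[-0.0371,-0.0313,0],[-0.0371,-0.0313,0],[-0.0371,-0.0313,0],[-0.0371,-0.0313,0]],"grip":[0.0912,0.0912,0.0912,0.0912,0.0912,0.0912,0.0912,0.0912]}' >/dev/null;python3 -m handwheel '{"rotation":[[0,0,0]],"slide":[[0,0,0]],"grip":[0.0912]}' >/dev/null; python3 go.py 0.468 -0.2525 0.056
python3 - <<'E'
from h import *
d=cam('wrist');w=cloud(d);im=d['pixels']
hsv=cv2.cvtColor(im,cv2.COLOR_BGR2HSV)
m=((hsv[...,0]>15)&(hsv[...,0]<32)&(hsv[...,1]>150)).astype(np.uint8)
n,l,st,c=cv2.connectedComponentsWithStats(m)
for i in range(1,n):
    if st[i,4]<200: continue
    p=w[l==i]; p=p[np.isfinite(p[:,2])]
    zt=np.percentile(p[:,2],97); t=p[p[:,2]>zt-0.004]
    print(st[i],'ztop',zt,'mid',(t.max(0)+t.min(0))/2,'ext',np.ptp(t,axis=0),len(t))
cv2.imwrite('pics/w1.png',im)
E
```

```text
t 1.73 pos [ 0.4701 -0.251   0.1899] F [-0.8 -0.7  0.2] gap 0.7320957850835502 toolx yaw -92.38 z [ 0.e+00  6.e-04 -1.e+00]
tool delta [0.0017 0.002  0.1339] norm 0.1339
[264 179  30  49 719] ztop 0.11191096309714656 mid [ 0.46869151 -0.25328908  0.11042474] ext [0.02751787 0.02691163 0.00497854] 229
[ 220  228   44   57 1764] ztop 0.1446833028378007 mid [ 0.43601417 -0.21373324  0.17848916] ext [0.04218521 0.02456085 0.07557792] 120
[136 273  24  54 626] ztop 0.3129246626260077 mid [ 0.50190753 -0.21554467  0.31131222] ext [0.01302566 0.00245746 0.00474723] 347
[392 273  24  54 620] ztop 0.312861168916953 mid [ 0.49871569 -0.28782995  0.31119891] ext [0.01349621 0.00224209 0.00455986] 335
[ 209  338  310   21 5287] ztop 0.32292211702627743 mid [ 0.49372274 -0.27264713  0.32135638] ext [0.00508813 0.07433057 0.00486201] 3493
```

View pics/w1.png

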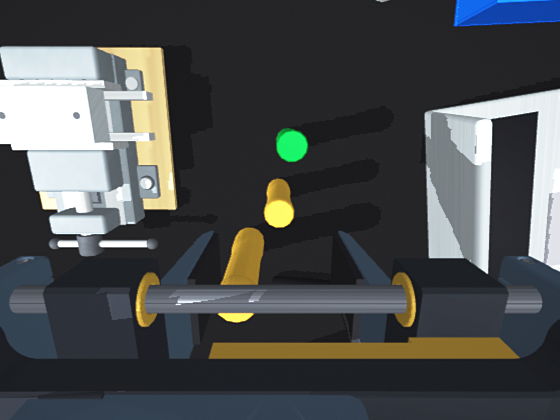

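The wrist view shows the drift at (279,205), standing centred between the fingers, and it puts the drift at (0.4687,-0.2533), agreeing with the top view. The opening has dropped to 0.73, so I'll check that before going down.

```bash
python3 -m handwheel '{"rotation":[[0,0,0],[0,0,0]],"slide":[[0.001,0.001,0],[0,0,0]],"grip":[0.0912,0.0912]}'; python3 go.py 0.4685 -0.253 0.056
```

```text
time: 2.02
ee_pos: [0.4665, -0.2551, 0.1901]
tcp_rot: [-0.689, 0.724, 0.0, -0.0]
wrist_force: [-0.1, -0.3, -0.4]
finger_gap: 0.999
t 2.02 pos [ 0.4665 -0.2551  0.1901] F [-0.1 -0.3 -0.4] gap 0.9986707273425769 toolx yaw -92.84 z [-4.e-04 -2.e-04 -1.e+00]
tool delta [-0.0022 -0.0019  0.1341] norm 0.1342
```

```bash
python3 -m handwheel '{"rotation":[[0,0,0],[0,0,0],[0,0,0],[0,0,0]],"slide":[[-0.001,-0.001,0.025],[0,0,0.025],[0,0,0],[0,0,0]],"grip":[0.0912,0.0912,0.0912,0.0912]}'; python3 go.py 0.4685 -0.253 0.056
```

```text
time: 2.52
ee_pos: [0.4688, -0.254, 0.1411]
tcp_rot: [-0.69, 0.724, -0.001, 0.0]
wrist_force: [-0.3, -0.8, -0.1]
finger_gap: 0.999
t 2.52 pos [ 0.4688 -0.254   0.1411] F [-0.3 -0.8 -0.1] gap 0.999222120931424 toolx yaw -92.81 z [ 1.4e-03 -9.0e-04 -1.0e+00]
tool delta [-0.0011  0.0004  0.0851] norm 0.0851
```

```bash
python3 -m handwheel '{"rotation":[[0,0,0],[0,0,0],[0,0,0],[0,0,0],[0,0,0],[0,0,0],[0,0,0],[0,0,0]],"slide":[[-0.001,0,0.028],[0,0,0.028],[0,0,0.028],[0,0,0],[0,0,0],[0,0,0],[0,0,0],[0,0,0]],"grip":[0.0912,0.0912,0.0912,0.0912,0.02,0.02,0.02,0.02]}' 50; python3 go.py 0.4685 -0.253 0.056
python3 -m handwheel '{"rotation":[[0,0,0],[0,0,0],[0,0,0],[0,0,0]],"slide":[[0,0,0],[0,0,0],[0,0,0],[0,0,0]],"grip":[0.02,0.02,0.02,0.02]}' 50
```

```text
time: 3.52
ee_pos: [0.4687, -0.2523, 0.0566]
tcp_rot: [-0.69, 0.724, -0.0, 0.0]
wrist_force: [-0.3, 1.1, 0.2]
finger_gap: 0.594
t 3.52 pos [ 0.4687 -0.2523  0.0566] F [-0.3  1.1  0.2] gap 0.5936667189286802 toolx yaw -92.76 z [ 7.e-04 -5.e-04 -1.e+00]
tool delta [0.0007 0.0002 0.0006] norm 0.0009
time: 4.03
ee_pos: [0.4685, -0.2523, 0.0561]
tcp_rot: [-0.69, 0.724, -0.0, -0.0]
wrist_force: [0.6, -0.3, -0.6]
finger_gap: 0.301
```

```bash
python3 -m handwheel '{"rotation":[[0,0,0],[0,0,0],[0,0,0],[0,0,0],[0,0,0],[0,0,0]],"slide":[[0,0,-0.01],[0,0,-0.03],[0,0,-0.03],[0,0,-0.03],[0,0,-0.02],[0,0,0]],"grip":[0.02,0.02,0.02,0.02,0.02,0.02]}'; python3 go.py 0.564 -0.0402 0.17
```

```text
time: 4.78
ee_pos: [0.4692, -0.2525, 0.1776]
tcp_rot: [-0.69, 0.724, -0.001, 0.0]
wrist_force: [-0.8, -0.3, -5.4]
finger_gap: 0.299
t 4.78 pos [ 0.4692 -0.2525  0.1776] F [-0.8 -0.3 -5.4] gap 0.29850624856717306 toolx yaw -92.76 z [ 0.0027 -0.0015 -1.    ]
tool delta [-0.2166 -0.0845  0.0075] norm 0.2326
```

```bash
python3 -m handwheel '{"rotation":[[0,0,0],[0,0,0],[0,0,0],[0,0,0],[0,0,0],[0,0,0],[0,0,0],[0,0,0]],"slide":[[-0.03,-0.0121,0],[-0.0361,-0.0141,0],[-0.0361,-0.0141,0],[-0.0361,-0.0141,0],[-0.0361,-0.0141,0],[-0.0361,-0.0141,0],[-0.006,-0.002,0],[0,0,0]],"grip":[0.02,0.02,0.02,0.02,0.02,0.02,0.02,0.02]}'; python3 - <<'E'
from h import *
d=cam('wrist');im=d['pixels'];w=cloud(d);cv2.imwrite('pics/w2.png',im)
E
python3 go.py 0.564 -0.0402 0.153
```

```text
time: 5.78
ee_pos: [0.5626, -0.0399, 0.1749]
tcp_rot: [-0.69, 0.724, 0.001, -0.001]
wrist_force: [-0.4, -0.1, -3.4]
finger_gap: 0.296
t 5.83 pos [ 0.5625 -0.0405  0.1752] F [-0.3 -0.8 -4.6] gap 0.29763964652307723 toolx yaw -92.76 z [-2.3e-03 -6.0e-04 -1.0e+00]
tool delta [-0.0004 -0.0015  0.0222] norm 0.0222
```

View pics/w2.png

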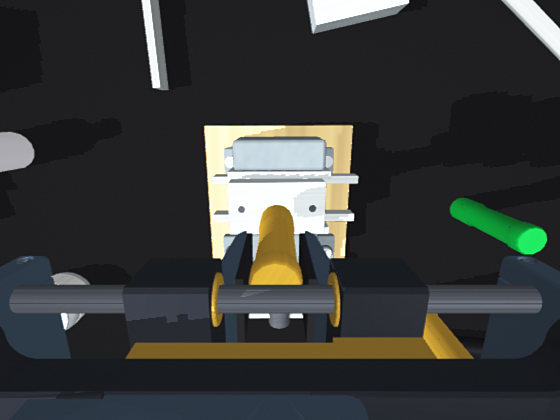

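The wrist view shows the drift's lower end at (276,210), between the two dimples at (241,209) and (313,208). That puts it over the middle of the block. I'll go down in small steps and read the force at each.

```bash
python3 -m handwheel '{"rotation":[[0,0,0],[0,0,0],[0,0,0],[0,0,0],[0,0,0]],"slide":[[0,-0.001,0.005],[0,0,0.006],[0,0,0.004],[0,0,0.002],[0,0,0]],"grip":[0.02,0.02,0.02,0.02,0.02]}'; for i in 1 2 3; do python3 -m handwheel '{"rotation":[[0,0,0],[0,0,0]],"slide":[[0,0,0.001],[0,0,0]],"grip":[0.02,0.02]}' | egrep 'pos|force'; done
```

```text
time: 6.45
ee_pos: [0.5644, -0.0401, 0.159]
tcp_rot: [-0.69, 0.724, 0.0, -0.0]
wrist_force: [0.4, -0.3, -3.9]
finger_gap: 0.299
ee_pos: [0.5645, -0.04, 0.1582]
wrist_force: [-0.6, -0.4, -4.1]
ee_pos: [0.5644, -0.04, 0.1571]
wrist_force: [0.2, -0.0, -5.2]
ee_pos: [0.5644, -0.0401, 0.156]
wrist_force: [-0.0, 0.4, -4.8]
```

```bash
for i in 1 2 3 4 5 6; do python3 -m handwheel '{"rotation":[[0,0,0],[0,0,0]],"slide":[[0,0,0.001],[0,0,0]],"grip":[0.02,0.02]}' | egrep 'pos|force'; done
```

```text
ee_pos: [0.5644, -0.0401, 0.1551]
wrist_force: [-0.3, 0.3, -4.5]
ee_pos: [0.5644, -0.0401, 0.154]
wrist_force: [0.6, -0.5, -4.9]
ee_pos: [0.5644, -0.0401, 0.153]
wrist_force: [-0.5, 0.1, -4.3]
ee_pos: [0.5644, -0.0401, 0.1521]
wrist_force: [0.5, 0.4, -4.8]
ee_pos: [0.5644, -0.0401, 0.151]
wrist_force: [1.0, 0.5, -4.8]
ee_pos: [0.5644, -0.0401, 0.15]
wrist_force: [-0.6, -0.3, -5.0]
```

```bash
for i in 1 2 3; do python3 -m handwheel '{"rotation":[[0,0,0],[0,0,0]],"slide":[[0,0,0.001],[0,0,0]],"grip":[0.02,0.02]}' | egrep 'pos|force'; done
```

```text
ee_pos: [0.5645, -0.0401, 0.1492]
wrist_force: [-0.3, -0.1, -4.2]
ee_pos: [0.5648, -0.0401, 0.149]
wrist_force: [-1.1, 0.1, 2.0]
ee_pos: [0.5649, -0.0401, 0.1483]
wrist_force: [-0.4, -0.2, 4.8]
```

```bash
for i in 1 2 3; do python3 -m handwheel '{"rotation":[[0,0,0],[0,0,0]],"slide":[[0,0,0.001],[0,0,0]],"grip":[0.02,0.02]}' | egrep 'pos|force'; done
```

```text
ee_pos: [0.5649, -0.04, 0.1471]
wrist_force: [-1.7, 0.6, 5.1]
ee_pos: [0.5649, -0.0399, 0.1462]
wrist_force: [-1.5, 0.8, 4.3]
ee_pos: [0.5649, -0.0399, 0.1452]
wrist_force: [-0.9, 0.9, 5.0]
```

```bash
for i in 1 2; do python3 -m handwheel '{"rotation":[[0,0,0],[0,0,0]],"slide":[[0,0,0.0008],[0,0,0]],"grip":[0.02,0.02]}' | egrep 'pos|force'; done
```

```text
ee_pos: [0.5649, -0.0398, 0.1444]
wrist_force: [-1.4, 0.9, 4.8]
ee_pos: [0.5649, -0.0398, 0.1436]
wrist_force: [-1.6, 0.8, 5.6]
```

```bash
for i in 1 2; do python3 -m handwheel '{"rotation":[[0,0,0],[0,0,0]],"slide":[[0,0,0.0007],[0,0,0]],"grip":[0.02,0.02]}' | egrep 'pos|force'; done
```

```text
ee_pos: [0.565, -0.0397, 0.1433]
wrist_force: [-2.0, 1.8, 7.0]
ee_pos: [0.5651, -0.0397, 0.1432]
wrist_force: [-3.0, 0.9, 10.8]
```

```bash
for i in 1 2; do python3 -m handwheel '{"rotation":[[0,0,0],[0,0,0]],"slide":[[0,0,0.0007],[0,0,0]],"grip":[0.02,0.02]}' | egrep 'pos|force'; done
```

```text
ee_pos: [0.5652, -0.0397, 0.1432]
wrist_force: [-3.3, 0.4, 13.4]
ee_pos: [0.5654, -0.0397, 0.1432]
wrist_force: [-4.5, 1.4, 15.8]
```

```bash
for i in 1 2; do python3 -m handwheel '{"rotation":[[0,0,0],[0,0,0]],"slide":[[0,0,0.0009],[0,0,0]],"grip":[0.02,0.02]}' | egrep 'pos|force'; done
```

```text
ee_pos: [0.5655, -0.0397, 0.1431]
wrist_force: [-6.3, 0.5, 20.0]
ee_pos: [0.5658, -0.0399, 0.1431]
wrist_force: [-6.2, 0.8, 24.5]
```

The press reached about 29 N with the block solid. Now I'll lift off and carry the drift back.

```bash
python3 -m handwheel '{"rotation":[[0,0,0],[0,0,0],[0,0,0],[0,0,0],[0,0,0],[0,0,0]],"slide":[[0,0,-0.004],[0,0,-0.006],[0,0,-0.015],[0,0,-0.02],[0,0,0],[0,0,0]],"grip":[0.02,0.02,0.02,0.02,0.02,0.02]}'; python3 go.py 0.4685 -0.2525 0.178; python3 - <<'E'
from h import *
d=cam('side');cv2.imwrite('pics/s2.png',cv2.resize(d['pixels'][150:270,210:370],(800,600),interpolation=cv2.INTER_CUBIC))
E
```

```text
time: 12.95
ee_pos: [0.564, -0.04, 0.1822]
tcp_rot: [-0.69, 0.724, 0.0, -0.0]
wrist_force: [-0.0, 0.1, -4.9]
finger_gap: 0.301
t 12.95 pos [ 0.564  -0.04    0.1822] F [-0.   0.1 -4.9] gap 0.3008342872440654 toolx yaw -92.76 z [-0.0014  0.     -1.    ]
tool delta [0.2168 0.0851 0.0043] norm 0.233
```

View pics/s2.png

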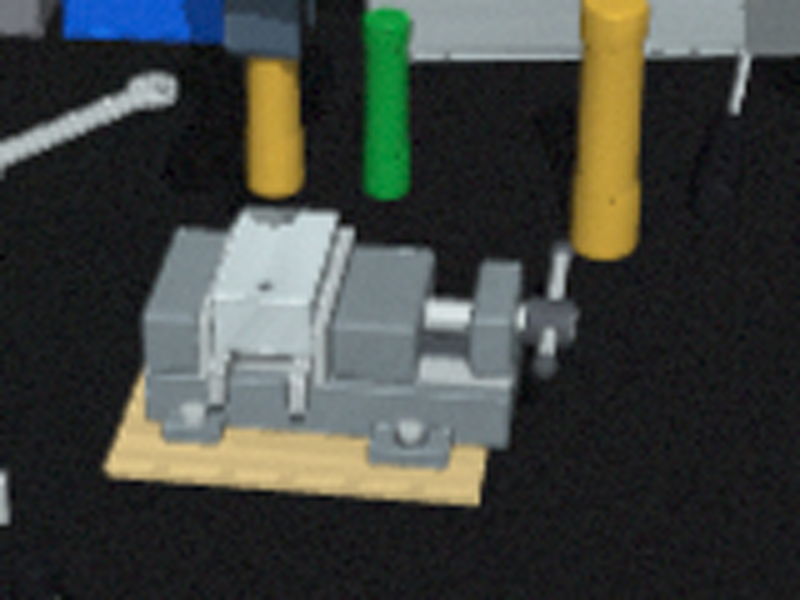

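The drift hangs straight above the block at (275,190), and the block now meets both parallels at (216,375) and (298,380). Back to its old spot.

```bash
python3 -m handwheel '{"rotation":[[0,0,0],[0,0,0],[0,0,0],[0,0,0],[0,0,0],[0,0,0],[0,0,0],[0,0,0]],"slide":[[0.03,0.0121,0],[0.0361,0.0141,0],[0.0361,0.0141,0],[0.0361,0.0141,0],[0.0361,0.0141,0],[0.0361,0.0141,0],[0.006,0.0025,0],[0,0,0]],"grip":[0.02,0.02,0.02,0.02,0.02,0.02,0.02,0.02]}' >/dev/null; python3 -m handwheel '{"rotation":[[0,0,0],[0,0,0],[0,0,0],[0,0,0],[0,0,0],[0,0,0]],"slide":[[0,0,0.03],[0,0,0.035],[0,0,0.03],[0,0,0.02],[0,0,0.005],[0,0,0]],"grip":[0.02,0.02,0.02,0.02,0.02,0.02]}';python3 go.py 0.4685 -0.2525 0.0561
```

```text
time: 14.75
ee_pos: [0.4696, -0.2517, 0.0632]
tcp_rot: [-0.69, 0.724, -0.0, 0.0]
wrist_force: [-0.6, 0.3, -4.7]
finger_gap: 0.297
t 14.75 pos [ 0.4696 -0.2517  0.0632] F [-0.6  0.3 -4.7] gap 0.2971118962329103 toolx yaw -92.71 z [ 4.e-04  0.e+00 -1.e+00]
tool delta [0.0008 0.0011 0.0071] norm 0.0072
```

```bash
python3 -m handwheel '{"rotation":[[0,0,0],[0,0,0],[0,0,0]],"slide":[[0,0,0.003],[0,0,0.002],[0,0,0]],"grip":[0.02,0.02,0.02]}' | egrep 'pos|force'; for i in 1 2 3; do python3 -m handwheel '{"rotation":[[0,0,0],[0,0,0]],"slide":[[0,0,0.0008],[0,0,0]],"grip":[0.02,0.02]}' | egrep 'pos|force'; done
```

```text
ee_pos: [0.4691, -0.2523, 0.0582]
wrist_force: [-0.2, -0.2, -4.7]
ee_pos: [0.469, -0.2523, 0.0572]
wrist_force: [0.1, 0.8, -4.3]
ee_pos: [0.469, -0.2522, 0.0563]
wrist_force: [0.1, -1.0, -4.3]
ee_pos: [0.4692, -0.2524, 0.056]
wrist_force: [-0.8, 0.4, 0.1]
```

```bash
python3 -m handwheel '{"rotation":[[0,0,0],[0,0,0],[0,0,0],[0,0,0],[0,0,0],[0,0,0],[0,0,0],[0,0,0]],"slide":[[0,0,0],[0,0,0],[0,0,0],[0,0,0],[0,0,0],[0,0,0],[0,0,-0.02],[0,0,-0.04]],"grip":[0.04,0.05,0.065,0.08,0.08,0.08,0.08,0.08]}' |tail -1; python3 -m handwheel '{"rotation":[[0,0,0],[0,0,0],[0,0,0],[0,0,0]],"slide":[[0,0,-0.05],[0,0,-0.03],[0,0,0],[0,0,0]],"grip":[0.08,0.08,0.08,0.08]}'
python3 - <<'E'
from h import *
d=cam('wrist');im=d['pixels'];w=cloud(d);cv2.imwrite('pics/w3.png',cv2.resize(im,(800,600)))
d=cam('top');w=cloud(d);im=d['pixels'];
cv2.imwrite('pics/w3b.png',cv2.resize(im[155:275,235:405],(800,565),interpolation=cv2.INTER_CUBIC))
E
```

```text
finger_gap: 0.874
time: 17.38
ee_pos: [0.4682, -0.2518, 0.1943]
tcp_rot: [-0.69, 0.724, 0.001, -0.0]
wrist_force: [-0.3, -0.3, 0.1]
finger_gap: 0.872
```

View pics/w3.png

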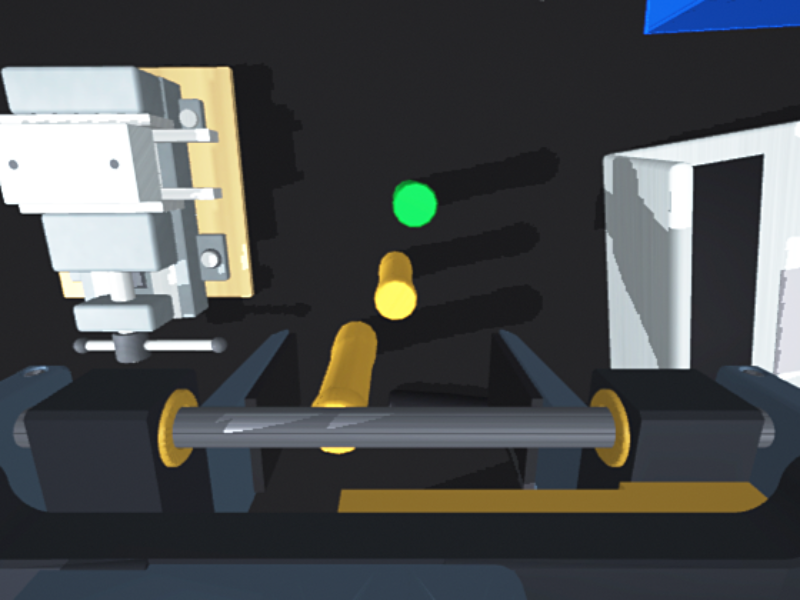

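The drift stands upright at (396,295). The parallel ends show clearly at (213,136) for the far one and (217,194) for the near one, so I'll measure them from this view.

```bash
python3 - <<'E'
from h import *
w=cloud(ld('wrist'))
for n,(v0,v1) in dict(far=(124,146),near=(182,204)).items():
    q=w[int(v0*.7):int(v1*.7),int(170*.7):int(224*.7)].reshape(-1,3)
    t=q[(q[:,2]>.045)&(q[:,2]<.062)]
    e=t[t[:,1]<t[:,1].min()+.012]
    print(n,len(t),'end y',t[:,1].min().round(4),'topz',np.median(t[:,2]).round(4),'x mid',((e[:,0].max()+e[:,0].min())/2).round(4),np.ptp(e[:,0]).round(4))
q=w.reshape(-1,3); t=q[(q[:,2]>.078)&(q[:,2]<.1)&(q[:,0]>.52)&(q[:,0]<.62)&(q[:,1]>-.1)&(q[:,1]<0)]
print('block top z',np.median(t[:,2]),len(t))
A=np.c_[t[:,:2]-t[:,:2].mean(0),np.ones(len(t))];print(np.linalg.lstsq(A,t[:,2],rcond=None)[0])
E
python3 go.py 0.54 -0.16 0.19
```

```text
far 298 end y -0.1261 topz 0.0545 x mid 0.5815 0.0083
near 293 end y -0.1223 topz 0.0546 x mid 0.5407 0.0078
block top z 0.08661651754478578 5319
[0.00419817 0.0137174  0.08644193]
t 17.48 pos [ 0.4681 -0.2517  0.1938] F [-0.2 -0.2  0.1] gap 0.8791727613617848 toolx yaw -92.76 z [-0.0031  0.0016 -1.    ]
tool delta [-0.0951 -0.0674  0.0037] norm 0.1166
```

```bash
python3 - <<'E'
from h import *
R=np.array([[np.cos(.047),-np.sin(.047)],[np.sin(.047),np.cos(.047)]])
for n in ['top','wrist']:
    w=cloud(ld(n)).reshape(-1,3); l=(w[:,:2]-[.564,-.040])@R  # into vise axes (yaw -2.7deg)
    l=(w[:,:2]-[.564,-.040])@R.T
    for nm,x0,x1,z0,z1 in [('block',-.02,.02,.08,.096),('fixjaw',.032,.06,.066,.08),('movjaw',-.06,-.032,.066,.08)]:
        k=(l[:,0]>x0)&(l[:,0]<x1)&(abs(l[:,1])<.04)&(w[:,2]>z0)&(w[:,2]<z1)
        A=np.c_[l[k],np.ones(k.sum())];c=np.linalg.lstsq(A,w[k,2],rcond=None)[0]
        s=np.std(w[k,2]-A@c)/np.std(l[k,1])/np.sqrt(k.sum())
        print(n,nm,k.sum(),c.round(4),'se',s.round(4))
E
```

```text
top block 630 [0.0082 0.0014 0.0873] se 0.0029
top fixjaw 402 [ 0.0313 -0.0005  0.0697] se 0.0035
top movjaw 411 [-0.0144 -0.0019  0.0704] se 0.0038
wrist block 3812 [ 0.0025 -0.0003  0.0867] se 0.0005
wrist fixjaw 2704 [ 0.0075 -0.0002  0.0704] se 0.0008
wrist movjaw 2026 [-0.0184 -0.002   0.0696] se 0.0008
```

The block is level with the jaws to within about 1 mrad, and its top is 32 mm above the parallels' tops, so it's seated. Next I'll close the fingers and go to the near parallel's end.

```bash
python3 -m handwheel '{"rotation":[[0,0,0],[0,0,0],[0,0,0],[0,0,0],[0,0,0],[0,0,0]],"slide":[[-0.03,-0.02,0],[-0.033,-0.024,0],[-0.032,-0.022,0],[0,0,0],[0,0,0],[0,0,0]],"grip":[0.04,0,0,0,0,0]}' 20; python3 go.py 0.539 -0.157 0.043
```

```text
time: 18.23
ee_pos: [0.5387, -0.1613, 0.1951]
tcp_rot: [-0.689, 0.724, 0.0, -0.0]
wrist_force: [-0.2, -0.8, 0.3]
finger_gap: 0.249
t 18.23 pos [ 0.5387 -0.1613  0.1951] F [-0.2 -0.8  0.3] gap 0.24865946903115263 toolx yaw -92.83 z [-1.1e-03 -1.0e-04 -1.0e+00]
tool delta [-0.0043 -0.0002  0.1521] norm 0.1522
```

```bash
python3 -m handwheel '{"rotation":[[0,0,0],[0,0,0],[0,0,0],[0,0,0],[0,0,0],[0,0,0],[0,0,0]],"slide":[[0,0,0.03],[0,0,0.04],[0,0,0.04],[0,0,0.03],[0,0,0.012],[0,0,0],[0,0,0]],"grip":[0,0,0,0,0,0,0]}'; for i in 1 2 3; do python3 -m handwheel '{"rotation":[[0,0,0],[0,0,0]],"slide":[[-0.004,0,0],[0,0,0]],"grip":[0,0]}' | egrep 'pos|force'; done
```

```text
time: 19.1
ee_pos: [0.5405, -0.1611, 0.0449]
tcp_rot: [-0.69, 0.724, -0.001, 0.001]
wrist_force: [-0.2, 0.9, -0.7]
finger_gap: 0.006
ee_pos: [0.5401, -0.1563, 0.0443]
wrist_force: [0.2, 0.6, -0.8]
ee_pos: [0.5399, -0.1522, 0.0436]
wrist_force: [0.4, 0.1, -0.2]
ee_pos: [0.5401, -0.1482, 0.0435]
wrist_force: [0.8, 0.8, 0.0]
```

```bash
for i in 1 2 3; do python3 -m handwheel '{"rotation":[[0,0,0],[0,0,0]],"slide":[[-0.002,0,0],[0,0,0]],"grip":[0,0]}' | egrep 'pos|force'; done;  for i in 1 2 3 ; do python3 -m handwheel '{"rotation":[[0,0,0],[0,0,0]],"slide":[[-0.001,0,0],[0,0,0]],"grip":[0,0]}' | egrep 'pos|force'; done
```

```text
ee_pos: [0.5402, -0.1465, 0.0435]
wrist_force: [0.4, -0.3, -0.6]
ee_pos: [0.5403, -0.1444, 0.0435]
wrist_force: [-0.9, 0.6, 0.2]
ee_pos: [0.5404, -0.1424, 0.0436]
wrist_force: [-1.4, -0.7, 0.1]
ee_pos: [0.5405, -0.1415, 0.0436]
wrist_force: [0.3, -0.1, 0.1]
ee_pos: [0.5405, -0.1405, 0.0435]
wrist_force: [0.0, -0.3, -0.3]
ee_pos: [0.5405, -0.1395, 0.0435]
wrist_force: [-0.2, 0.5, -0.0]
```

```bash
for i in 1 2 3 4; do python3 -m handwheel '{"rotation":[[0,0,0],[0,0,0]],"slide":[[-0.001,0,0],[0,0,0]],"grip":[0,0]}' | egrep 'pos|force'; done
```

```text
ee_pos: [0.5406, -0.1385, 0.0436]
wrist_force: [0.0, -0.7, -0.2]
ee_pos: [0.5406, -0.1375, 0.0436]
wrist_force: [-0.0, -0.6, 0.3]
ee_pos: [0.5407, -0.1365, 0.0436]
wrist_force: [0.2, -0.9, 0.2]
ee_pos: [0.5407, -0.1355, 0.0435]
wrist_force: [0.4, 0.2, -0.2]
```

```bash
for i in 1 2 3 4; do python3 -m handwheel '{"rotation":[[0,0,0],[0,0,0]],"slide":[[-0.001,0,0],[0,0,0]],"grip":[0,0]}' | egrep 'pos|force'; done
```

```text
ee_pos: [0.5408, -0.1345, 0.0436]
wrist_force: [-0.4, 0.3, 0.2]
ee_pos: [0.5408, -0.1335, 0.0436]
wrist_force: [-0.3, -0.6, -0.0]
ee_pos: [0.5409, -0.1325, 0.0435]
wrist_force: [-0.2, -0.7, 0.0]
ee_pos: [0.5409, -0.1315, 0.0435]
wrist_force: [-0.6, 0.8, 0.3]
```

```bash
for i in 1 2 3; do python3 -m handwheel '{"rotation":[[0,0,0],[0,0,0]],"slide":[[-0.001,0,0],[0,0,0]],"grip":[0,0]}' | egrep 'pos|force'; done
```

```text
ee_pos: [0.541, -0.1305, 0.0436]
wrist_force: [0.0, -0.0, 0.2]
ee_pos: [0.541, -0.1295, 0.0435]
wrist_force: [-0.0, 0.4, 0.0]
ee_pos: [0.541, -0.1285, 0.0435]
wrist_force: [-0.1, 0.1, 0.8]
```

```bash
python3 - <<'E'
from h import *
d=cam('wrist');cv2.imwrite('pics/w4.png',cv2.resize(d['pixels'][80:290,130:410],(800,600),interpolation=cv2.INTER_CUBIC))
E
```

```text
(no output)
```

View pics/w4.png

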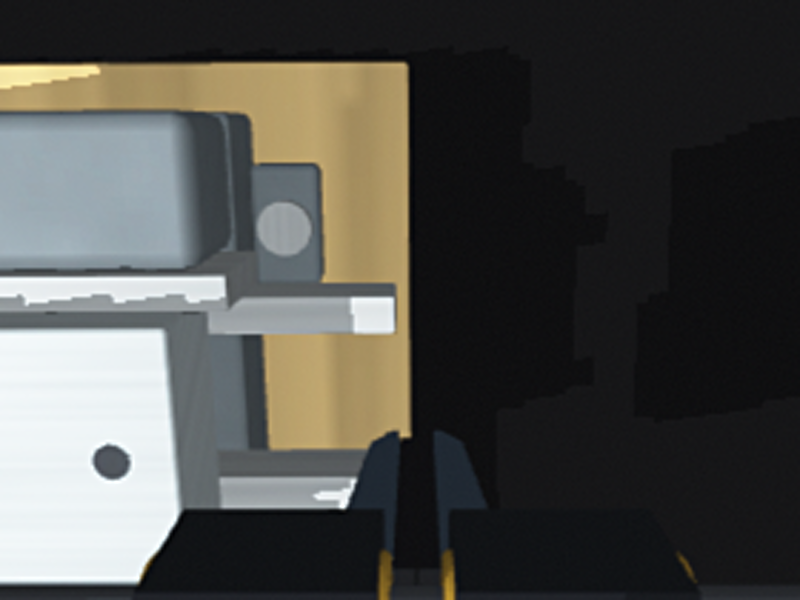

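The fingertips at (385–450,435) sit right by the near parallel's end at about x 370. The tips are thinner than I assumed and haven't reached it yet, so I'll keep going.

```bash
for i in 1 2 3 4; do python3 -m handwheel '{"rotation":[[0,0,0],[0,0,0]],"slide":[[-0.001,0,0],[0,0,0]],"grip":[0,0]}' | egrep 'pos|force|gap'; done
```

```text
ee_pos: [0.5411, -0.1275, 0.0436]
wrist_force: [-0.2, -0.1, -0.5]
finger_gap: 0.0
ee_pos: [0.5411, -0.1265, 0.0435]
wrist_force: [1.0, 0.8, -0.1]
finger_gap: 0.005
ee_pos: [0.5412, -0.1255, 0.0435]
wrist_force: [0.1, -0.4, -0.2]
finger_gap: 0.004
ee_pos: [0.5413, -0.1245, 0.0435]
wrist_force: [-0.4, 0.2, 0.0]
finger_gap: 0.004
```

```bash
python3 - <<'E'
from h import *
a=ld('top');d=cam('top')
K=a['intrinsics'];T=a['camera_from_world']
for y in (.022,.028,.034,.04):
  pass
for nm,c in (('near',(.5407,-.1223)),('far',(.5815,-.1261))):
  s=np.arange(.125,.165,.0025); P=np.stack([c[0]+s*np.sin(.047),c[1]+s*np.cos(.047),0*s+.0546,0*s+1])
  q=T@P; u=K[0,0]*q[0]/q[2]+K[0,2]; v=K[1,1]*q[1]/q[2]+K[1,2]
  for e in (a,d):
    g=cv2.cvtColor(e['pixels'],cv2.COLOR_BGR2GRAY)
    print(nm,cv2.remap(g,u.astype(np.float32)[None],v.astype(np.float32)[None],1)[0])
E
python3 -m handwheel '{"rotation":[[0,0,0],[0,0,0]],"slide":[[-0.001,0,0],[0,0,0]],"grip":[0,0]}' | egrep 'pos|force'
```

```text
ee_pos: [0.5413, -0.1235, 0.0436]
wrist_force: [0.2, -1.2, -0.4]Traceback (most recent call last):
  File "<stdin>", line 10, in <module>
    return format.read_array(
           ~~~~~~~~~~~~~~~~~^
        bytes,
        ^^^^^^
    ...<2 lines>...
        max_header_size=self.max_header_size
        ^^^^^^^^^^^^^^^^^^^^^^^^^^^^^^^^^^^^
    )
    ^
    data = _read_bytes(fp, read_size, "array data")
    r = fp.read(size - len(data))
    data = self._read1(n)
    self._update_crc(data)
    ~~~~~~~~~~~~~~~~^^^^^^
    raise BadZipFile("Bad CRC-32 for file %r" % self.name)
zipfile.BadZipFile: Bad CRC-32 for file 'pixels.npy'
```

```bash
python3 - <<'E'
from h import *
d=cam('top');n=cv2.resize(d['pixels'][155:275,235:405],(800,565),interpolation=cv2.INTER_CUBIC)
a=cv2.imread('pics/w3b.png')
for nm,r0,r1 in (('far',146,158),('near',228,240)):
  for e in (a,n):
    print(nm,cv2.cvtColor(e,cv2.COLOR_BGR2GRAY)[r0:r1,75:135:4].mean(0).astype(int))
cv2.imwrite('pics/t5.png',np.vstack([a[90:300,60:460],n[90:300,60:460]]))
E
python3 -m handwheel '{"rotation":[[0,0,0]],"slide":[[0,0,0]],"grip":[0]}'
```

```text
far [165 205 219 219 217 217 216 215 216 217 218 218 217 215 215]
far [164 206 218 218 217 216 215 215 215 217 218 217 216 214 214]
near [208 218 219 218 219 219 217 215 213 212 213 214 216 217 217]
near [208 218 217 218 218 218 215 213 212 211 212 214 215 216 216]
time: 25.62
ee_pos: [0.5413, -0.1236, 0.0435]
tcp_rot: [-0.69, 0.724, -0.0, -0.0]
wrist_force: [-0.8, -0.3, 0.5]
finger_gap: 0.003
```

View pics/t5.png

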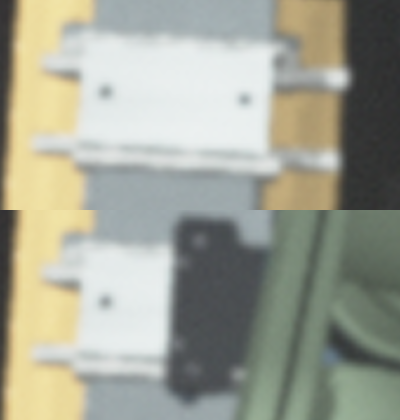

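The parallels' +y ends, at (33,145) and (42,62), haven't moved between the two views. So there's no contact yet and nothing has slid. I'll continue.

```bash
for i in 1 2 3; do python3 -m handwheel '{"rotation":[[0,0,0],[0,0,0]],"slide":[[-0.001,0,0],[0,0,0]],"grip":[0,0]}' | egrep 'pos|force'; done
```

```text
ee_pos: [0.5414, -0.1225, 0.0436]
wrist_force: [0.2, -0.3, -0.0]
ee_pos: [0.5414, -0.1215, 0.0435]
wrist_force: [0.7, -1.0, 0.8]
ee_pos: [0.5415, -0.1205, 0.0436]
wrist_force: [-0.2, 0.0, 0.8]
```

```bash
python3 - <<'E'
from h import *
d=ld('top')
K=d['intrinsics'];T=np.linalg.inv(d['camera_from_world'])
def ray(cx,cy,z=.0546):
    u=235+cx*.2125;v=155+cy*.2124
    a=T[:3,:3]@[(u-K[0,2])/K[0,0],(v-K[1,2])/K[1,1],1];return (T[:3,3]+a*(z-T[2,3])/a[2]).round(4)
for n,c in dict(nearR=(399,250),farR=(408,168),nearL=(93,235),farL=(102,153)).items(): print(n,ray(*c))
n=cam('wrist');w=cloud(n)
q=w.reshape(-1,3);k=(abs(q[:,0]-.56)<.04)&(q[:,1]<-.095)&(q[:,1]>-.15)&(q[:,2]>.036)&(q[:,2]<.062)
im=n['pixels'];cv2.imwrite('pics/w5.png',cv2.resize(im[150:290,200:386],(800,600),interpolation=cv2.INTER_CUBIC))
for x in np.arange(.53,.60,.005):
    t=q[k&(abs(q[:,0]-x)<.0025)]
    if len(t): print(x.round(3),len(t),t[:,1].min().round(4),t[:,1].max().round(4),t[:,2].min().round(4),t[:,2].max().round(4))
E
python3 go.py 0 0 0
```

```text
nearR [ 0.5398 -0.1232  0.0546]
farR [ 0.5808 -0.1277  0.0546]
nearL [0.5444 0.0267 0.0546]
farL [0.5854 0.0232 0.0546]
0.535 2 -0.1201 -0.1195 0.0542 0.0549
0.54 121 -0.1203 -0.095 0.053 0.0558
0.545 286 -0.1205 -0.095 0.0365 0.0559
0.575 11 -0.1245 -0.1147 0.0527 0.0549
0.58 387 -0.1253 -0.095 0.0521 0.0568
0.585 497 -0.1255 -0.095 0.0367 0.0559
t 26.43 pos [ 0.5415 -0.1205  0.0435] F [-0.6  0.9  0.1] gap 0.008573966560438793 toolx yaw -92.76 z [ 0.e+00 -1.e-04 -1.e+00]
tool delta [-0.0943  0.5466  0.0435] norm 0.5564
```

View pics/w5.png

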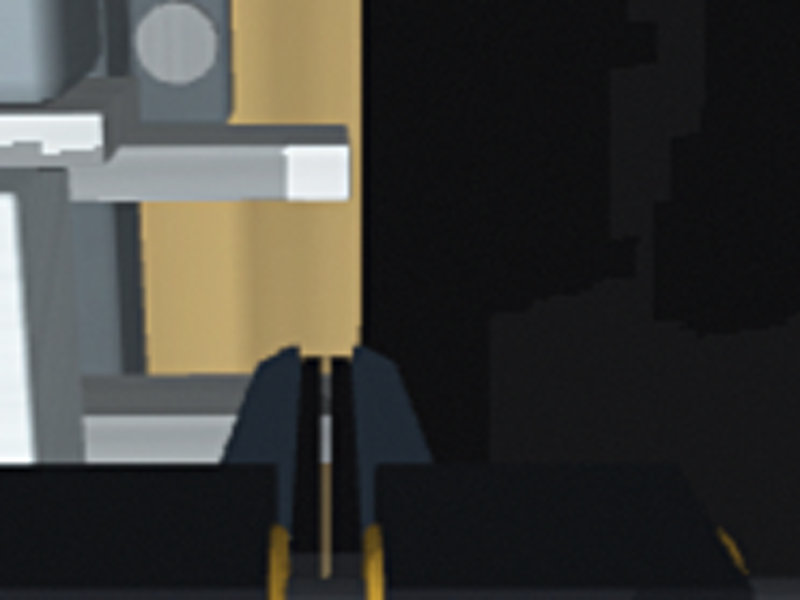

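The slit between the fingers shows grey parallel at (325,440), so the fingertips look to be above the bar rather than against its end. I'll check their real height by projecting the tip corners.

```bash
python3 - <<'E'
from h import *
n=ld('wrist');K=n['intrinsics'];C=n['camera_from_world'];w=cloud(n)
def pr(p):
    c=C@np.r_[p,1];return ((K@c[:3])[:2]/c[2]-[200,150])/[.2325,.2333]
for z in (.0435,.05,.056,.062): print(z,'far corner',pr([.5415+.016,-.1205,z]).round(0),'centre',pr([.5415,-.1205,z]).round(0))
print('near end',pr([.5407,-.1223,.0546]).round(0),'cam',np.linalg.inv(C)[:3,3].round(3))
im=n['z_map']
for (u,v) in [(290,362),(265,400),(312,400),(340,400),(370,362),(325,440),(325,390),(326,520)]:
    print((u,v),w[int(150+v*.2333),int(200+u*.2325)].round(4))
E
```

```text
0.0435 far corner [323. 307.] centre [328. 404.]
0.05 far corner [323. 320.] centre [328. 420.]
0.056 far corner [323. 333.] centre [328. 436.]
0.062 far corner [323. 347.] centre [328. 452.]
near end [340. 436.] cam [ 0.62  -0.124  0.238]
(290, 362) [ 0.56   -0.1161  0.0734]
(265, 400) [ 0.56   -0.1133  0.0868]
(312, 400) [ 0.5579 -0.1189  0.0822]
(340, 400) [ 0.5579 -0.1227  0.0827]
(370, 362) [ 0.5593 -0.1268  0.073 ]
(325, 440) [ 0.5405 -0.1196  0.0541]
(325, 390) [ 0.5444 -0.1198  0.0431]
(326, 520) [nan nan nan]
```

The depth readings put the lowest visible finger metal at z of about 0.068, roughly 25 mm above the reported TCP. The side view agrees: about 84 mm of drift showed below the fingers where I expected 56 mm. So the fingers passed over the bar. I'll back off, go 20 mm lower (body still at z > 0.1, clear of the block at 0.087), and approach again.

```bash
python3 -m handwheel '{"rotation":[[0,0,0],[0,0,0],[0,0,0],[0,0,0],[0,0,0],[0,0,0],[0,0,0]],"slide":[[0.012,0,0],[0.008,0,0],[0,0,0],[0,0,0.008],[0,0,0.008],[0,0,0.005],[0,0,0]],"grip":[0,0,0,0,0,0,0]}'; for i in 1 2 3 4; do python3 -m handwheel '{"rotation":[[0,0,0],[0,0,0]],"slide":[[-0.002,0,0],[0,0,0]],"grip":[0,0]}' | egrep 'pos|force'; done
```

```text
time: 27.3
ee_pos: [0.5401, -0.1403, 0.0219]
tcp_rot: [-0.69, 0.724, 0.001, -0.0]
wrist_force: [-0.9, -0.7, 0.3]
finger_gap: 0.003
ee_pos: [0.5408, -0.1384, 0.0228]
wrist_force: [-0.7, -0.5, -0.1]
ee_pos: [0.5408, -0.1364, 0.0227]
wrist_force: [-0.6, 0.9, -0.5]
ee_pos: [0.5408, -0.1344, 0.0226]
wrist_force: [-0.1, -0.6, 0.3]
ee_pos: [0.5408, -0.1324, 0.0225]
wrist_force: [0.7, -0.3, -0.3]
```

```bash
for i in 1 2 3 4 5 6; do python3 -m handwheel '{"rotation":[[0,0,0],[0,0,0]],"slide":[[-0.001,0,0],[0,0,0]],"grip":[0,0]}' | egrep 'pos|force'; done
```

```text
ee_pos: [0.5409, -0.1318, 0.0226]
wrist_force: [-1.0, -1.5, -0.5]
ee_pos: [0.5411, -0.1314, 0.0226]
wrist_force: [-0.9, -5.6, -1.0]
ee_pos: [0.5411, -0.1298, 0.0226]
wrist_force: [-0.9, -4.7, -0.5]
ee_pos: [0.5411, -0.1286, 0.0226]
wrist_force: [0.7, -5.1, -0.1]
ee_pos: [0.5411, -0.1274, 0.0225]
wrist_force: [-0.0, -4.7, -1.0]
ee_pos: [0.5412, -0.1265, 0.0226]
wrist_force: [-0.3, -3.3, -0.0]
```

The near parallel held about 5.6 N for a moment, then slid roughly 5 mm under 4.7–5 N, so it isn't pinched well enough. It needs another tap on the moving-jaw side, so I'm going back for the drift.

```bash
python3 -m handwheel '{"rotation":[[0,0,0],[0,0,0],[0,0,0],[0,0,0],[0,0,0],[0,0,0],[0,0,0],[0,0,0]],"slide":[[0.02,0,0],[0,0,-0.05],[0,0,-0.055],[0,0,-0.055],[0.037,0.022,0],[0.037,0.022,0],[0.035,0.022,0],[0,0,0]],"grip":[0,0,0,0.04,0.08,0.0912,0.0912,0.0912]}' 50 >/dev/null; python3 -m handwheel '{"rotation":[[0,0,0],[0,0,0],[0,0,0]],"slide":[[0,0,0],[0,0,0],[0,0,0]],"grip":[0.0912,0.0912,0.0912]}'; python3 go.py 0.4687 -0.2523 0.0565
```

```text
time: 31.18
ee_pos: [0.4695, -0.2514, 0.1825]
tcp_rot: [-0.69, 0.723, 0.0, 0.0]
wrist_force: [-0.4, 0.1, 0.6]
finger_gap: 0.851
t 31.18 pos [ 0.4695 -0.2514  0.1825] F [-0.4  0.1  0.6] gap 0.850569875247035 toolx yaw -92.68 z [ 0.e+00  3.e-04 -1.e+00]
tool delta [0.0009 0.0008 0.126 ] norm 0.126
```

```bash
python3 -m handwheel '{"rotation":[[0,0,0],[0,0,0],[0,0,0],[0,0,0],[0,0,0],[0,0,0]],"slide":[[0.001,0.001,0.03],[0,0,0.04],[0,0,0.04],[0,0,0.026],[0,0,0],[0,0,0]],"grip":[0.0912,0.0912,0.0912,0.0912,0.0912,0.02]}' 50 ; python3 -m handwheel '{"rotation":[[0,0,0],[0,0,0],[0,0,0],[0,0,0],[0,0,0],[0,0,0]],"slide":[[0,0,0],[0,0,0],[0,0,0],[0,0,0],[0,0,0],[0,0,0]],"grip":[0.02,0.02,0.02,0.02,0.02,0.02]}' 50
```

```text
time: 31.92
ee_pos: [0.469, -0.2534, 0.0476]
tcp_rot: [-0.69, 0.724, -0.001, 0.0]
wrist_force: [0.4, -0.2, 0.6]
finger_gap: 0.925
time: 32.67
ee_pos: [0.468, -0.2531, 0.0465]
tcp_rot: [-0.69, 0.724, 0.0, 0.0]
wrist_force: [0.2, -0.5, -0.2]
finger_gap: 0.296
```

```bash
python3 -m handwheel '{"rotation":[[0,0,0],[0,0,0],[0,0,0],[0,0,0]],"slide":[[0,0,-0.01],[0,0,-0.04],[0,0,-0.04],[0,0,-0.03]],"grip":[0.02,0.02,0.02,0.02]}' >/dev/null;  python3 -m handwheel '{"rotation":[[0,0,0],[0,0,0],[0,0,0],[0,0,0],[0,0,0],[0,0,0],[0,0,0],[0,0,0]],"slide":[[-0.03,-0.01,0],[-0.0362,-0.0128,0],[-0.0362,-0.0128,0],[-0.0362,-0.0128,0],[-0.0362,-0.0128,0],[-0.0362,-0.0128,0],[-0.006,-0.0027,0.01],[0,0,0.01]],"grip":[0.02,0.02,0.02,0.02,0.02,0.02,0.02,0.02]}' >/dev/null; python3 -m handwheel '{"rotation":[[0,0,0],[0,0,0]],"slide":[[0,0,0.006],[0,0,0]],"grip":[0.02,0.02]}';python3 go.py 0.555 -0.0396 0.1335
```

```text
time: 34.42
ee_pos: [0.5542, -0.041, 0.1398]
tcp_rot: [-0.689, 0.724, 0.001, -0.001]
wrist_force: [-0.1, 0.3, -4.5]
finger_gap: 0.299
t 34.42 pos [ 0.5542 -0.041   0.1398] F [-0.1  0.3 -4.5] gap 0.29908529746631285 toolx yaw -92.84 z [-1.9e-03 -1.0e-04 -1.0e+00]
tool delta [-0.0014 -0.0008  0.0063] norm 0.0065
```

```bash
python3 -m handwheel '{"rotation":[[0,0,0],[0,0,0],[0,0,0],[0,0,0]],"slide":[[0,0,0.003],[0,0,0.002],[0,0,0.001],[0,0,0]],"grip":[0.02,0.02,0.02,0.02]}' | egrep 'pos|force'; for i in 1 2; do python3 -m handwheel '{"rotation":[[0,0,0],[0,0,0]],"slide":[[0,0,0.001],[0,0,0]],"grip":[0.02,0.02]}' | egrep 'pos|force'; done
```

```text
ee_pos: [0.555, -0.0401, 0.1346]
wrist_force: [-0.3, 0.3, -4.5]
ee_pos: [0.5553, -0.0401, 0.1338]
wrist_force: [-0.7, 0.1, -4.0]
ee_pos: [0.5555, -0.0401, 0.1338]
wrist_force: [-1.9, -0.3, 5.3]
```

```bash
for i in 1 2; do python3 -m handwheel '{"rotation":[[0,0,0],[0,0,0]],"slide":[[0,0.0005,0.001],[0,0,0]],"grip":[0.02,0.02]}' | egrep 'pos|force'; done
```

```text
ee_pos: [0.5555, -0.0401, 0.1337]
wrist_force: [-2.1, 0.3, 10.1]
ee_pos: [0.5555, -0.0401, 0.1337]
wrist_force: [-1.9, 0.6, 14.1]
```

```bash
for i in 1 2; do python3 -m handwheel '{"rotation":[[0,0,0],[0,0,0]],"slide":[[0,0.0005,0.001],[0,0,0]],"grip":[0.02,0.02]}' | egrep 'pos|force'; done
```

```text
ee_pos: [0.5555, -0.0401, 0.1337]
wrist_force: [-3.7, 1.0, 18.2]
ee_pos: [0.5556, -0.0401, 0.1336]
wrist_force: [-4.2, 1.4, 22.6]
```

```bash
python3 -m handwheel '{"rotation":[[0,0,0],[0,0,0],[0,0,0]],"slide":[[0,0.0005,0.0009],[0,0,0],[0,0,0]],"grip":[0.02,0.02,0.02]}' | egrep 'pos|force'; python3 -m handwheel '{"rotation":[[0,0,0],[0,0,0],[0,0,0],[0,0,0],[0,0,0],[0,0,0],[0,0,0]],"slide":[[0,0,-0.004],[0,-0.0025,-0.005],[0,-0.009,0],[0,0,0],[0,0,0.0030],[0,0,0.001],[0,0,0]],"grip":[0.02,0.02,0.02,0.02,0.02,0.02,0.02]}' | egrep 'pos|force'
```

```text
ee_pos: [0.5556, -0.0401, 0.1336]
wrist_force: [-4.5, 0.6, 26.6]
ee_pos: [0.5642, -0.0406, 0.1338]
wrist_force: [-1.9, 0.6, 5.1]
```

```bash
python3 -m handwheel '{"rotation":[[0,0,0],[0,0,0],[0,0,0],[0,0,0]],"slide":[[0,0.0006,0.001],[0,0.0006,0.001],[0,0.0006,0.001],[0,0,0]],"grip":[0.02,0.02,0.02,0.02]}' | egrep 'pos|force';  python3 -m handwheel '{"rotation":[[0,0,0],[0,0,0]],"slide":[[0,0.0006,0.001],[0,0,0]],"grip":[0.02,0.02]}' | egrep 'pos|force'
```

```text
ee_pos: [0.5642, -0.0406, 0.1337]
wrist_force: [-3.0, 0.7, 17.5]
ee_pos: [0.5643, -0.0406, 0.1337]
wrist_force: [-3.3, 1.2, 22.2]
```

```bash
python3 -m handwheel '{"rotation":[[0,0,0],[0,0,0],[0,0,0]],"slide":[[0,0.0005,0.0009],[0,0,0],[0,0,0]],"grip":[0.02,0.02,0.02]}' | egrep 'pos|force';  python3 -m handwheel '{"rotation":[[0,0,0],[0,0,0],[0,0,0],[0,0,0],[0,0,0]],"slide":[[0,-0.001,-0.004],[0,-0.001,-0.006],[0,0,-0.015],[0,0,-0.015],[0,0,0]],"grip":[0.02,0.02,0.02,0.02,0.02]}' | egrep 'pos|force'; python3 go.py 0.4685 -0.2527 0.168
```

```text
ee_pos: [0.5643, -0.0406, 0.1336]
wrist_force: [-3.0, 0.2, 25.2]
ee_pos: [0.5643, -0.0406, 0.1694]
wrist_force: [-0.4, -0.5, -4.0]
t 39.42 pos [ 0.5643 -0.0406  0.1694] F [-0.4 -0.5 -4. ] gap 0.3024926849936776 toolx yaw -92.76 z [ 3.6e-03 -4.0e-04 -1.0e+00]
tool delta [0.2165 0.0855 0.0011] norm 0.2327
```

Both presses, near side and middle, reached about 30 N. Now I'll set the drift back.

```bash
python3 -m handwheel '{"rotation":[[0,0,0],[0,0,0],[0,0,0],[0,0,0],[0,0,0],[0,0,0],[0,0,0],[0,0,0]],"slide":[[0.03,0.0121,0],[0.0361,0.0141,0],[0.0361,0.0141,0],[0.0361,0.0141,0],[0.0361,0.0141,0],[0.0361,0.0141,0],[0.006,0.0028,0],[0,0,0]],"grip":[0.02,0.02,0.02,0.02,0.02,0.02,0.02,0.02]}' >/dev/null; python3 -m handwheel '{"rotation":[[0,0,0],[0,0,0],[0,0,0],[0,0,0],[0,0,0],[0,0,0]],"slide":[[0,0,0.03],[0,0,0.035],[0,0,0.03],[0,0,0.02],[0,0,0.0055],[0,0,0]],"grip":[0.02,0.02,0.02,0.02,0.02,0.02]}'|egrep 'pos|force'; python3 -m handwheel '{"rotation":[[0,0,0],[0,0,0]],"slide":[[0,0,0.0015],[0,0,0]],"grip":[0.02,0.02]}' | egrep 'pos|force'
```

```text
ee_pos: [0.4683, -0.2522, 0.0477]
wrist_force: [0.0, -0.4, -4.3]
ee_pos: [0.4683, -0.2528, 0.0466]
wrist_force: [1.6, 1.2, -1.2]
```

```bash
python3 -m handwheel '{"rotation":[[0,0,0],[0,0,0],[0,0,0],[0,0,0],[0,0,0],[0,0,0],[0,0,0],[0,0,0]],"slide":[[0,0,0],[0,0,0],[0,0,0],[0,0,0],[0,0,0],[0,0,-0.02],[0,0,-0.05],[0,0,-0.06]],"grip":[0.04,0.05,0.065,0.08,0.08,0.08,0.08,0.08]}' 20|egrep 'pos|gap'; python3 -m handwheel '{"rotation":[[0,0,0],[0,0,0],[0,0,0],[0,0,0],[0,0,0],[0,0,0],[0,0,0]],"slide":[[0,0,-0.01],[-0.035,-0.022,0],[-0.036,-0.023,0],[-0.035,-0.022,0],[0,0,0],[0,0,0],[0,0,0]],"grip":[0.08,0.04,0,0,0,0,0]}'|egrep 'time|pos|gap'; python3 go.py 0.5405 -0.150 0.0225
```

```text
ee_pos: [0.4666, -0.2522, 0.1762]
finger_gap: 0.88
time: 43.3
ee_pos: [0.5386, -0.1508, 0.1854]
finger_gap: 0.251
t 43.3 pos [ 0.5386 -0.1508  0.1854] F [-0.6  0.2  0.1] gap 0.25068926801918856 toolx yaw -92.84 z [-1.e-03 -1.e-04 -1.e+00]
tool delta [-0.001  -0.002   0.1629] norm 0.1629
```

```bash
python3 -m handwheel '{"rotation":[[0,0,0],[0,0,0],[0,0,0],[0,0,0],[0,0,0],[0,0,0],[0,0,0]],"slide":[[0,-0.001,0.03],[0,0,0.045],[0,0,0.045],[0,0,0.033],[0,0,0.01],[0,0,0],[0,0,0]],"grip":[0,0,0,0,0,0,0]}'|egrep 'pos|gap'; python3 -m handwheel '{"rotation":[[0,0,0],[0,0,0],[0,0,0],[0,0,0],[0,0,0],[0,0,0]],"slide":[[-0.006,0,0],[-0.006,0,0],[-0.004,0,0],[-0.003,0,0],[0,0,0],[0,0,0]],"grip":[0,0,0,0,0,0]}' | egrep 'pos|force'; python3 -m handwheel '{"rotation":[[0,0,0],[0,0,0]],"slide":[[-0.001,0,0],[0,0,0]],"grip":[0,0]}' | egrep 'pos|force'
```

```text
ee_pos: [0.5416, -0.1507, 0.0243]
finger_gap: 0.002
ee_pos: [0.5414, -0.1311, 0.0227]
wrist_force: [0.5, 1.1, -0.2]
ee_pos: [0.5414, -0.1301, 0.0227]
wrist_force: [-0.0, 0.2, -0.7]
```

```bash
for i in 1 2 3 4; do python3 -m handwheel '{"rotation":[[0,0,0],[0,0,0]],"slide":[[-0.001,0,0],[0,0,0]],"grip":[0,0]}' | egrep 'pos|force'; done
```

```text
ee_pos: [0.5414, -0.129, 0.0227]
wrist_force: [0.1, -1.3, -0.4]
ee_pos: [0.5415, -0.128, 0.0228]
wrist_force: [0.1, 0.0, 0.3]
ee_pos: [0.5415, -0.127, 0.0228]
wrist_force: [-0.7, -0.7, 0.4]
ee_pos: [0.5416, -0.1266, 0.0228]
wrist_force: [-1.1, -1.7, -0.7]
```

```bash
for i in 1 2; do python3 -m handwheel '{"rotation":[[0,0,0],[0,0,0]],"slide":[[-0.0004,0,0],[0,0,0]],"grip":[0,0]}' | egrep 'pos|force'; done
```

```text
ee_pos: [0.5416, -0.1265, 0.0228]
wrist_force: [-0.1, -5.1, 0.3]
ee_pos: [0.5416, -0.1264, 0.0228]
wrist_force: [-1.3, -7.0, -0.1]
```

```bash
python3 -m handwheel '{"rotation":[[0,0,0],[0,0,0]],"slide":[[0,0,0],[0,0,0]],"grip":[0,0]}' | egrep 'pos|force'; python3 -m handwheel '{"rotation":[[0,0,0],[0,0,0],[0,0,0],[0,0,0],[0,0,0],[0,0,0]],"slide":[[0.012,0,0],[0.012,0,0],[0,-0.02,0],[0,-0.02,0],[0,0,0],[0,0,0]],"grip":[0,0,0,0,0,0]}' | egrep 'time|pos|force'
```

```text
ee_pos: [0.5416, -0.1264, 0.0228]
wrist_force: [-0.4, -5.6, -0.2]
time: 47.68
ee_pos: [0.5793, -0.1512, 0.0224]
wrist_force: [-0.0, 0.2, -0.3]
```

The near parallel stood 5.6–7 N without moving. On to the far one.

```bash
python3 -m handwheel '{"rotation":[[0,0,0],[0,0,0],[0,0,0],[0,0,0],[0,0,0]],"slide":[[-0.006,0,0],[-0.004,0,0],[-0.002,0,0],[0,0,0],[0,0,0]],"grip":[0,0,0,0,0]}' | egrep 'pos|force'; for i in 1 2 ; do python3 -m handwheel '{"rotation":[[0,0,0],[0,0,0]],"slide":[[-0.001,0,0],[0,0,0]],"grip":[0,0]}' | egrep 'pos|force'; done
```

```text
ee_pos: [0.581, -0.1392, 0.0228]
wrist_force: [0.5, -0.7, -0.7]
ee_pos: [0.581, -0.1382, 0.0227]
wrist_force: [-0.3, 0.6, -0.2]
ee_pos: [0.5811, -0.1372, 0.0227]
wrist_force: [0.2, 0.5, -1.0]
```

```bash
for i in 1 2 3; do python3 -m handwheel '{"rotation":[[0,0,0],[0,0,0]],"slide":[[-0.0007,0,0],[0,0,0]],"grip":[0,0]}' | egrep 'pos|force'; done
```

```text
ee_pos: [0.5812, -0.1364, 0.0228]
wrist_force: [0.8, -0.6, -0.4]
ee_pos: [0.5812, -0.1358, 0.0228]
wrist_force: [0.1, 0.0, 0.3]
ee_pos: [0.5812, -0.1354, 0.0228]
wrist_force: [0.3, -1.7, -0.3]
```

```bash
for i in 1 2; do python3 -m handwheel '{"rotation":[[0,0,0],[0,0,0]],"slide":[[-0.0004,0,0],[0,0,0]],"grip":[0,0]}' | egrep 'pos|force'; done
```

```text
ee_pos: [0.5812, -0.1353, 0.0228]
wrist_force: [-0.2, -3.7, 0.4]
ee_pos: [0.5812, -0.1352, 0.0228]
wrist_force: [-0.6, -5.5, -0.2]
```

```bash
python3 -m handwheel '{"rotation":[[0,0,0],[0,0,0]],"slide":[[-0.0001,0,0],[0,0,0]],"grip":[0,0]}' | egrep 'pos|force'; python3 -m handwheel '{"rotation":[[0,0,0],[0,0,0],[0,0,0],[0,0,0],[0,0,0],[0,0,0],[0,0,0]],"slide":[[0.015,0,0],[0.015,0,0],[0,0,-0.05],[0,0,-0.06],[0.05,0.03,-0.02],[0,0,0],[0,0,0]],"grip":[0,0,0,0,0,0,0]}' | egrep 'time|pos|force'; python3 - <<'E'
from h import *
R=np.array([[np.cos(.047),-np.sin(.047)],[np.sin(.047),np.cos(.047)]])
d=cam('wrist');w=cloud(d);cv2.imwrite('pics/w6.png',d['pixels']);s=cam('side')
w=w.reshape(-1,3);l=(w[:,:2]-[.564,-.040])@R.T
k=(abs(l[:,0])<.02)&(abs(l[:,1])<.04)&(w[:,2]>.08)&(w[:,2]<.096)
A=np.c_[l[k],np.ones(k.sum())];print(k.sum(),np.linalg.lstsq(A,w[k,2],rcond=None)[0].round(4))
im=s['pixels'];v=np.hstack([cv2.resize(im[130:280,200:400],(400,300)),cv2.resize(d['pixels'],(400,300))]);cv2.imwrite('pics/end.png',v)
E
```

```text
ee_pos: [0.5813, -0.1352, 0.0228]
wrist_force: [-0.1, -4.9, 0.0]
time: 51.18
ee_pos: [0.5471, -0.2128, 0.1523]
wrist_force: [0.3, 0.6, -1.0]
4026 [0.0023 0.0006 0.0865]
```

View pics/end.png

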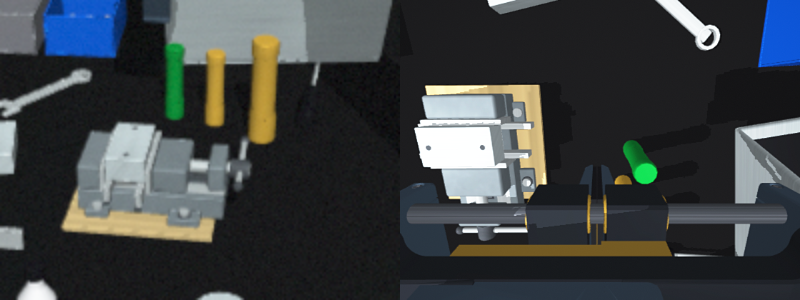

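The side view shows the drift upright at (215,88) with the bars beside it in place, and the block sits level at z 0.0865. The gripper is clear of everything, so I'm handing in.

```bash
python3 -c "
from plant import *
print(r.get_obs()['wrist_force'],r.get_obs()['time']);print(hand_in())"
```

```text
[-0.47752247 -0.75457777 -0.25195723] 51.275
the job is handed in; nothing more can be done
None
```

I pressed the block down with the smaller yellow bar, stood that drift back upright on the bench, and both parallels then passed the push test. The job was handed in at 51.3 s; no verdict is reported.

- **First press:** about 29 N on the middle of the block. On the first test the parallel at the moving jaw held about 5.6 N briefly, then slid roughly 5 mm under 5 N.
- **Second press:** about 31 N over the moving-jaw side, then about 30 N on the middle.
- **Final push tests:** the parallel at the moving jaw held 5.6–7 N and the one at the fixed jaw held 4.9–5.5 N. Neither moved by more than about 0.2 mm.
- **Last look:** the block's top is at z 0.0865 m, level to about 2 mrad, and 32 mm above the parallels' tops as it should be when seated. The drift is upright beside its neighbours, and the robot was touching nothing.

Two things did not go as planned:
- **Moved parallel:** the one at the moving jaw stays about 5 mm from where it began, inside the 15 mm allowed.
- **Finger height:** the wrist depth image puts the fingertips about 25 mm above the stated tool point. My first approach to the parallel therefore passed over it without touching anything, and I repeated it lower.

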